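Bring the valve stem of a cart wheel to the top

ROBOT

A 6-joint arm with a two-finger parallel gripper is mounted at the origin on the work surface. World frame = base frame: x ahead of the robot, y to its left, z up, the work surface at z = 0. Lengths are in m, angles in rad, forces in N, time in s.
With the tool pointing down it reaches from about 0.375 to 0.975 m from the base axis. Payload 3.8 kg.
Tool frame: the origin (TCP) lies at the very end of the fingers, on their centre line; the grasp point (between the pads) lies env.pinch_z behind it (env.pinch_z is the distance from the TCP to the grasp point, in m); z points along the fingers, y is the line along which they close (so a half turn about z gives the same grasp; the last joint's range is limited). The gripper opens to 85 mm and grips with 20 to 120 N. Pads are 22 mm wide; open, the fingers measure 114 mm over their backs; the gripper's body (76 mm by 85 mm) begins 54 mm behind the grasp point. The pads swing forward as they close: fully open they stand 13 mm farther back than shut.
Start: joints at [1.301, 0.264, 1.604, -0, 1.274, -0.037], TCP at [0.156, 0.657, 0.231] pointing down, gripper open.
Joint ranges: [-2.63, 2.63], [-0.94, 2.18], [0.31, 2.57], [-1.31, 4.45], [0, 2.66], [-2.55, 2.55]. Speed limits (rad/s): [2.57, 2.57, 3.14, 3.14, 3.14, 3.14].

INTERFACE

Orientations are given as a unit quaternion [w, x, y, z].
In Python, from station import env gives the robot as it stands.
- The arm moves only by the tool apply_moves, never from a script. Its arguments are lists of equal length, an entry for each row: "gripper": the opening in per cent of the stroke, from 0 (shut) to 100 (fully open); "linear": the shift along the tool's x, y, z in mm, a list of three; "twist": the turn about the tool's z in degrees. In form: {"gripper": [gripper, ...], "linear": [[tx, ty, tz], ...], "twist": [twist, ...]}. A call has 1 to 8 rows; each row is the pose to reach, as a shift and turn from the pose commanded when the call began, along the tool's axes at that moment; what a row does not reach only later rows make up. A row lasts 1/10 s, in which the tool goes at most 50 mm and 8.59 degrees, less where a joint would pass 70% of its speed; a pose out of reach is approached as far as the arm can. A call with a gripper value outside its range is refused whole. The fingers move at their own pace and stop on an object; "squeeze" is the grip in N (left out, the last holds). Time passes only in rows, so rows that repeat a pose let the fingers close. It gives the time, the measured TCP pose, the force, the opening and the grip force at its end, in the units of the state.
- env.state(): the state, without advancing time (a new reading comes with each control period).
- env.capture(name): name is "side" or "top"; returns (picture, depth): 420x560x3 uint8, red, green, blue; 420x560 float32, m along the optical axis (not along the pixel's ray), 0 where there is no reading.
- env.camera_params(name): a dict with "fx", "fy", "cx", "cy" (pixels), "position" and "rotation" of the camera in the world. Camera axes: x right, y down, z forward; pixel columns grow to the right and rows downward; lengths in m; the calibration is good to about 2 mm. A picture is of the moment at which its call begins. camera_params takes no time and is no camera call.
- env.close_job(): hands the job in; it is judged then, once.
The state is a dict: "t": time; "qpos": joint angles; "qvel": joint speeds; "joint_torque": joint torques, N m; "ee_pos": TCP position; "tcp_rot": TCP orientation; "ft_force": force on the tool from outside, world axes, zero at the start; "wrist_torque": the same for the moment, N m; "grip_width": opening from 0.0 (shut) to 1.0 (fully open); "gripper_force": force on a finger pad.
Only numpy, scipy, OpenCV 4.12 (cv2) and the standard library are available. Lean on these libraries where they do the work, as an engineer would, in place of code of your own. Each camera call takes 0.05 s, during which the arm holds its last target. There are 200 camera calls.

TASK

The cart wheel on the leaning repair stand has to be pumped up: turn it, either way round, by pushing its spokes one after another with the fingertips, until its valve stem is at twelve o'clock, the highest place on the leaning wheel, straight uphill of the hub, and leave it resting there with the hand clear. The tyre has a fresh patch, so push only on the spokes: do not press on the tyre and rim or the valve stem, do not grip anything, push hard or spin it, and leave the other things on the bench where they are.

Things in the scene. Friction and masses are not known exactly. Their poses are not given: they have to be found in the camera images.
- stand: Grey steel repair stand, fixed to the bench; base plate 240 (x) x 400 (y) x 12 mm. Origin: centre of the plate's underside; z up. Its cart wheel leans: the wheel's plane is 35 degrees from horizontal. In the stand's axes the axle, out of the wheel's open face, points along (sin 35, 0, cos 35 deg): up and towards +x; 'uphill' in the wheel's plane is (-cos 35, 0, sin 35 deg).
- hub (a point): Centre of the wheel: on the axle, in the wheel's mid-plane, 150 mm above the bench. Fixed to the stand. Behind the wheel are only the axle (radius 9 mm) and a post of radius 18 mm whose top is about 44 mm below this point.
- crossbar (a point): Middle of a fixed flat steel bar, 18 mm wide, 8 mm thick, that runs across the wheel's face along the stand's y (three to nine o'clock), 36 mm out from the mid-plane, to upright legs at y = +-180 mm. An axle nut, radius 13 mm, reaches 48 mm out. A finger between the spokes cannot pass the bar, so several pushes are needed; uphill of it the space above the wheel is free.
- top_point (a point): Fixed point where the valve stem belongs: 90 mm straight uphill of the hub centre, in the wheel's mid-plane.
- stem_mid (a point): Point on the valve stem's centre line (to within 5 mm), 90 mm from the hub centre, in the wheel's mid-plane; turns with the wheel.
- wheel (a joint): Angle of the wheel, rad: 0 (or any full turn) when the stem is at the top; grows anticlockwise as seen facing the open face, so a growing angle takes the stem from the top towards the stand's -y side. The wheel turns freely either way, has a stiff greased hub (steady friction about 0.12 N m plus 0.12 N m per rad/s) and stays where it is left.
- spokes: Five round steel spokes, 10 mm thick, 72 degrees apart, at 36, 108, 180, 252, 324 degrees from the stem, open between and below. Each runs from radius 22 mm, its middle there 16 mm out of the mid-plane on the face side, straight to the rim at radius 112 mm in the mid-plane. Hub radius 27 mm. Origin at the hub centre, z out of the face, -x towards the stem.
- tyre: Black tyre with aluminium rim: outer diameter 300 mm, tyre section 36 mm, inner edge of the rim at radius 107 mm. Turns with the wheel; origin at the hub centre. Not to be pressed.
- stem: Valve stem: a short black rubber stub with a brass tip, about 10 mm thick, sticking from the rim towards the hub between radius 107 mm and 75 mm, midway between two spokes. Turns with the wheel; origin at the hub centre, stem towards its -x. Not to be pressed.
- spanner: Loose steel open-ended spanner, 180 mm long, lying past the downhill side of the stand. Leave alone.
- tub: Loose white plastic jar, 52 mm across and 85 mm tall, standing at the stand's +y side. Leave alone.
- tyre_lever: Loose black tyre lever, 120 x 20 x 8 mm, lying at the stand's -y side. Leave alone.
- copper_tee: Loose copper pipe tee, 50 mm long, 22 mm thick, past the downhill side of the stand. Leave alone.
- hammer: Loose hammer, 280 mm long, lying at the left of the bench. Leave alone.
- clamp_pad: Loose dark steel block 60 x 40 x 30 mm, at the right of the bench. Leave alone.

How it is judged:
On the way:
1. the fingers push on a spoke (contact force between the fingers and spokes above 0.7 N), for 0.05 s.
At the end, for the whole second after the job is handed in: The valve stem is at the top of the leaning wheel, within 12.5 mm (8 degrees) of straight uphill of the hub, and the wheel is at rest (distance between stem_mid and top_point below 0.0125 m and velocity of joint wheel between -0.05 and 0.05 rad/s); the robot touches nothing.
It fails at once if the tyre or rim is pressed with more than 3 N (contact force between any of the fingers, the arm and tyre above 3 N).
It fails at once if the valve stem is pressed with more than 3 N (contact force between any of the fingers, the arm and stem above 3 N).
It fails at once if a spoke is gripped or pushed with more than 30 N (contact force between any of the fingers, the arm and spokes above 30 N).
It fails at once if the wheel is spun rather than pushed round (faster than 5 rad/s) (velocity of joint wheel above 5 rad/s or velocity of joint wheel below -5 rad/s).
It fails at once if another thing on the bench is moved more than 30 mm or lifted (distance of any of spanner, tub, tyre_lever, copper_tee, hammer, clamp_pad from where it was at the start of the episode above 0.03 m).
It also fails if it takes over 51 s, if anything falls off the work surface, if the arm or the gripper's body presses on something with over 40 N, if the wrist force passes 120 N, or if a joint passes its speed limit or range.

## Working session

There is one attempt and no reset: what is moved stays moved. The work goes in short steps, Python scripts to look and compute and a tool call to move; the robot and the scene stay as the last step left them, time stands still between calls to the robot, and variables do not carry over. Pictures are saved under pics/ and viewed, at most 10 in all, crops included, and the job is handed in when it is done.

Besides the shell and the picture viewer there is one more tool, called as name(argument=value, ...), one argument or row to a line, values as JSON. apply_moves: Moves the arm, as the interface text tells. Its arguments: {"type":"object","properties":{"gripper":{"type":"array","items":{"type":"number"}},"linear":{"type":"array","items":{"type":"array","items":{"type":"number"}}},"twist":{"type":"array","items":{"type":"number"}},"squeeze":{"type":"number"}},"required":["gripper","linear","twist"]}

```bash
mkdir -p pics; ls; python3 - <<'E'
from station import env
import cv2,numpy as np
for n in("side","top"):
    p,d=env.capture(n); np.savez(f"{n}0.npz",p=p,d=d); cv2.imwrite(f"pics/{n}0.png",p[:,:,::-1]); print(n,env.camera_params(n))
print(env.state(),env.pinch_z)
E
```

```text
pics
side {'fx': 398.54152582929316, 'fy': 398.54152582929316, 'cx': 283.953042185287, 'cy': 205.98976222767737, 'position': array([ 0.49713677, -0.79889432,  0.83650554]), 'rotation': array([-0.41632631,  0.9089658 , -0.01909381,  0.00943427])}
top {'fx': 488.18803475052323, 'fy': 488.18803475052323, 'cx': 283.56287460589664, 'cy': 212.0713854165614, 'position': array([0.24950317, 0.02885885, 1.7192084 ]), 'rotation': array([-0.06355096,  0.71292784, -0.69516387,  0.06665105])}
{'t': 0.1, 'qpos': array([ 1.30110357e+00,  2.64693149e-01,  1.60527738e+00, -7.92455207e-06,
        1.27371271e+00, -3.68844922e-02]), 'qvel': array([-0.0005822 ,  0.00046162, -0.00450838,  0.0005633 ,  0.0003775 ,
       -0.00031342]), 'joint_torque': array([ 5.39807497e-04, -5.16704500e+01, -3.68592918e+01,  1.40545772e-04,
        6.32472831e-03, -4.98399487e-06]), 'ee_pos': array([0.15554161, 0.65613144, 0.23005463]), 'tcp_rot': array([-1.55861763e-04,  1.16140211e-01,  9.93232278e-01, -1.03361506e-03]), 'ft_force': array([-0.45308753, -0.68750123, -0.61818021]), 'wrist_torque': array([-0.0092068 , -0.01043654,  0.03223166]), 'gripper_force': 0.0, 'grip_width': 1.002364616086851} 0.0187
```

View pics/side0.png

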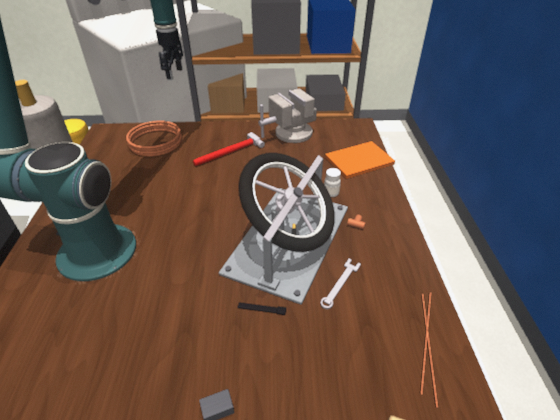

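View pics/top0.png

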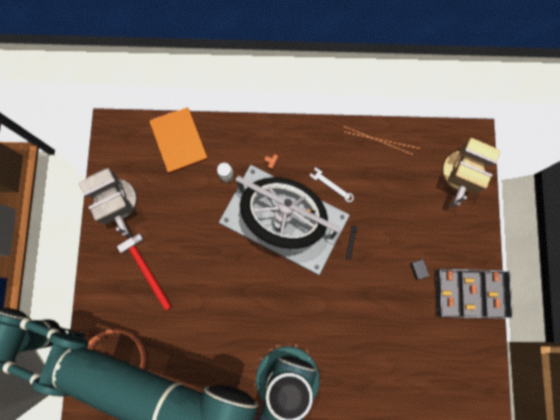

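The side view shows the wheel around (287,200), with a brass spot at (293,227) that may be the stem tip. In the top view the plate corners are near (250,166), (349,215), (320,273) and (220,222). Next I'll fit the plate pose and rectify the wheel plane.

```bash
cat > h.py <<'E'
import numpy as np,cv2
from scipy.spatial.transform import Rotation as R
from station import env
def cam(n):
    c=env.camera_params(n); q=c["rotation"]
    return np.array([[c["fx"],0,c["cx"]],[0,c["fy"],c["cy"]],[0,0,1]]),R.from_quat(np.r_[q[1:],q[0]]).as_matrix(),c["position"]
def cloud(n,d):
    K,Rm,p=cam(n); v,u=np.mgrid[:420,:560]
    r=np.stack([u,v,np.ones_like(u)],-1)@np.linalg.inv(K).T
    return (r*d[...,None])@Rm.T+p
def proj(n,P):
    K,Rm,p=cam(n); q=(np.atleast_2d(P)-p)@Rm@K.T
    return q[:,:2]/q[:,2:]
def ray(n,u,v):
    K,Rm,p=cam(n); return p,Rm@np.linalg.inv(K)@[u,v,1]
E
python3 - <<'E'
from h import *
for n in("top","side"):
    f=np.load(n+"0.npz"); P=cloud(n,f["d"]); p=f["p"].astype(int)
    sat=p.max(2)-p.min(2)
    m=(P[...,2]>.005)&(P[...,2]<.02)&(sat<25)&(p.min(2)>70)&(f["d"]>0)&(P[...,0]>.3)&(P[...,0]<1)&(abs(P[...,1])<.5)
    m=m.astype(np.uint8); k,l,s,c=cv2.connectedComponentsWithStats(m)
    i=1+s[1:,4].argmax(); print(s[i])
    r=cv2.minAreaRect((P[l==i][:,:2]*1000).astype(np.float32)); print(n,r,cv2.boxPoints(r), np.median(P[l==i][:,2]))
for px in [(250,166),(349,215),(320,273),(220,222)]:
    o,d=ray("top",*px); print(o+d*(.012-o[2])/d[2])
E
```

```text
[ 219  193  130   82 1997]
top ((545.694091796875, 23.662734985351562), (401.2453308105469, 242.88917541503906), 64.05097961425781) [[ 348.7064  -103.59325]
 [ 567.1084  -209.87456]
 [ 742.68176  150.91872]
 [ 524.2798   257.2    ]] 0.012024706441327249
[ 219  202  128  102 4034]
side ((545.0030517578125, 23.65228271484375), (402.54962158203125, 239.75425720214844), 64.14152526855469) [[ 349.34277 -105.18533]
 [ 565.09143 -209.75409]
 [ 740.6633   152.4899 ]
 [ 524.9147   257.05865]] 0.010278623317812874
[0.73442319 0.15090756 0.012     ]
[ 0.56341806 -0.20762942  0.012     ]
[ 0.35576119 -0.1067068   0.012     ]
[0.52642335 0.24940879 0.012     ]
```

```bash
cat >> h.py <<'E'
yaw=np.deg2rad(-25.9); S0=np.array([.5453,.0237,0])
RS=R.from_euler("z",yaw).as_matrix()
a=np.deg2rad(35)
# wheel frame columns: up (uphill), left=-y, axle  ; angle grows up->-y
up=RS@[-np.cos(a),0,np.sin(a)]; my=RS@[0,-1,0]; ax=RS@[np.sin(a),0,np.cos(a)]
W=np.stack([up,my,ax],1)
hub=S0+[0,0,.15]
def toW(P): return (P-hub)@W
def fromW(p): return hub+np.asarray(p)@W.T
def rect(n,p,w=0,s=2.2,N=560):
    q=np.array([[.12,.12,w],[.12,-.12,w],[-.12,-.12,w],[-.12,.12,w]])
    src=proj(n,fromW(q)).astype(np.float32)
    f=lambda q:np.stack([N/2-q[:,1]*1000*N/340,N/2-q[:,0]*1000*N/340],1).astype(np.float32) # image: uphill up, -y left 
    return cv2.warpPerspective(p,cv2.getPerspectiveTransform(src,f(q)),(N,N),flags=cv2.INTER_CUBIC)
E
python3 - <<'E'
from h import *
print("left-handed?",np.linalg.det(W))
ims=[]
for n in("top","side"):
    f=np.load(n+"0.npz"); P=toW(cloud(n,f["d"])); p=f["p"]
    m=(p.max(2)<60)&(abs(P[...,2])<.03)&(np.hypot(P[...,0],P[...,1])<.2)&(np.hypot(P[...,0],P[...,1])>.1)
    m=m.astype(np.uint8);k,l,s,c=cv2.connectedComponentsWithStats(m);i=1+s[1:,4].argmax()
    Q=P[l==i]; print(n,len(Q),cv2.minEnclosingCircle((Q[:,:2]*1000).astype(np.float32)),np.percentile(Q[:,2],[1,50,95,99]))
    ims.append(rect(n,p)[:,:,::-1][:,80:480] if 0 else cv2.resize(rect(n,p)[:,:,::-1],(400,400)))
cv2.imwrite("pics/rect.png",np.hstack(ims))
E
```

```text
left-handed? 1.0
top 1135 ((11.374407768249512, -0.9554901123046875), 149.0190887451172) [-0.00300864  0.01394342  0.02020475  0.02192718]
side 1335 ((16.81871223449707, 8.411300659179688), 141.33885192871094) [-0.00583492  0.01301843  0.01699697  0.0179678 ]
```

View pics/rect.png

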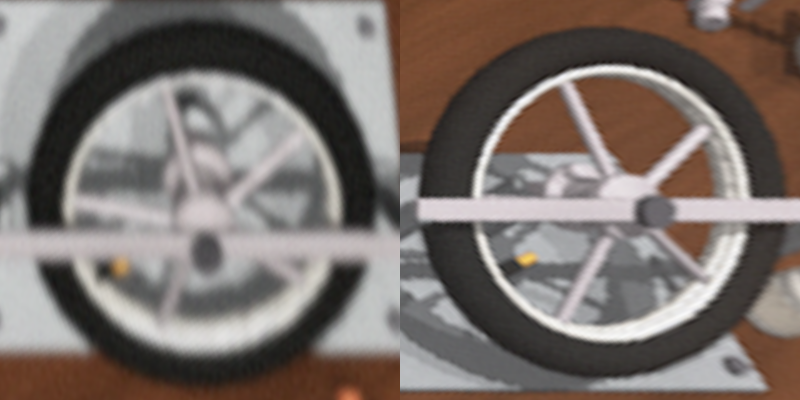

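The rectified views show the hub near the image centre and the brass stem tip at (121,266) left and (527,259) right, about 125° from the top towards -y. The spokes are at about 17°, 89°, 161°, -127° and -55°. The shortest route is to turn the wheel by about -125°, in two pushes towards +y on the uphill side. I'll check the hub by triangulating the nut, then work out the moves.

```bash
cat >> h.py <<'E'
def tri(rays):
    A=np.zeros((3,3));b=np.zeros(3)
    for o,d in rays:
        d=d/np.linalg.norm(d);M=np.eye(3)-np.outer(d,d);A+=M;b+=M@o
    x=np.linalg.solve(A,b); return x,[np.linalg.norm(np.cross(x-o,d/np.linalg.norm(d))) for o,d in rays]
def delta(uvw_mm):
    s=env.state(); q=s["tcp_rot"]; T=R.from_quat(np.r_[q[1:],q[0]]).as_matrix()
    return np.round(T.T@(fromW(np.array(uvw_mm)/1000)-s["ee_pos"])*1000,1)
def show():
    s=env.state(); print("t",s["t"],"tcp",s["ee_pos"].round(4),"W mm",(toW(s["ee_pos"])*1000).round(1),"F",s["ft_force"].round(1),"g",s["grip_width"])
E
python3 - <<'E'
from h import *
def rr(n,cx,cy):
    p=fromW([(200-cy)*.85e-3,(200-cx)*.85e-3,0]); o=cam(n)[2]; return o,p-o
for L,Rr in [((207,252),(255,212)),((121,266),(127,259))]:
    x,e=tri([rr("top",*L),rr("side",*Rr)]); print(x,toW(x)*1000,e)
s=env.state();q=s["tcp_rot"];print(R.from_quat(np.r_[q[1:],q[0]]).as_matrix().round(3), "want y",-my)
for h in [(38,52,3)]: print(fromW(np.array(h)/1000))
E
```

```text
[0.56868212 0.01382987 0.18289075] [-1.89593081 -1.33459749 41.47973701] [np.float64(0.000296677192544969), np.float64(0.00029667719254485)]
[ 0.55506605 -0.05630726  0.12731486] [-48.83518452  67.70532147   6.50131704] [np.float64(0.0004113312207016957), np.float64(0.00041133122070189114)]
[[-0.973  0.231 -0.001]
 [ 0.231  0.973 -0.002]
 [ 0.    -0.002 -1.   ]] want y [ 0.43680179  0.89955778 -0.        ]
[ 0.49613297 -0.01023195  0.17425336]
```

apply_moves(
  gripper=[0,0,0,0,0,0],
  linear=[
    [0,0,-40],
    [0,0,-80],
    [0,0,-100],
    [0,0,-120],
    [0,0,-120],
    [0,0,-120],
  ],
  twist=[0,6,12.6,12.6,12.6,12.6],
  squeeze=20,
)

```text
t: 0.7
ee_pos: [0.1557, 0.6567, 0.3507]
tcp_rot: [-0.0, 0.224, 0.975, -0.0]
ft_force: [0.4, 0.7, -0.2]
grip_width: 0.002
gripper_force: 0.0
```

```bash
python3 -c "
from h import *
show(); print(delta((38,52,3)))"
```

```text
t 0.7 tcp [0.1557 0.6567 0.3507] W mm [ 628.7 -399.2 -195.2] F [ 0.4  0.7 -0.2] g 0.0019589914862896693
[-597.7 -451.   176.6]
```

apply_moves(
  gripper=[0,0,0,0,0,0,0,0],
  linear=[
    [-38,-29,0],
    [-76,-58,0],
    [-114,-86,0],
    [-152,-115,0],
    [-190,-144,0],
    [-228,-172,0],
    [-266,-201,0],
    [-300,-226,0],
  ],
  twist=[0,0,0,0,0,0,0,0],
)

```text
t: 1.5
ee_pos: [0.3264, 0.3196, 0.3488]
tcp_rot: [-0.001, 0.224, 0.975, -0.002]
ft_force: [0.8, 0.8, 1.3]
grip_width: -0.001
gripper_force: 0.0
```

apply_moves(
  gripper=[0,0,0,0,0,0,0,0],
  linear=[
    [-38,-29,0],
    [-76,-58,0],
    [-114,-86,0],
    [-152,-115,0],
    [-190,-144,0],
    [-228,-172,0],
    [-266,-201,0],
    [-290,-222,0],
  ],
  twist=[0,0,0,0,0,0,0,0],
)

```text
t: 2.3
ee_pos: [0.4903, -0.007, 0.3485]
tcp_rot: [-0.002, 0.225, 0.974, -0.001]
ft_force: [0.9, 0.4, 0.3]
grip_width: 0.002
gripper_force: 0.0
```

```bash
python3 - <<'E'
from h import *
show(); print(delta((38,52,3)))
p,d=env.capture("side"); cv2.imwrite("pics/s1.png",cv2.resize(p[90:330,170:410,::-1],(600,600),interpolation=cv2.INTER_CUBIC))
show(); print(delta((38,52,3)))
E
```

```text
t 2.3 tcp [ 0.4903 -0.007   0.3485] W mm [143.4  51.6 141.9] F [0.9 0.4 0.3] g 0.0024754206783186277
[ -7.3  -0.  174.2]
t 2.35 tcp [ 0.4915 -0.0102  0.3482] W mm [141.2  54.  143.1] F [ 1.7 -2.8 -0.5] g 0.0010158684343816496
[ -4.4   2.9 174. ]
```

View pics/s1.png

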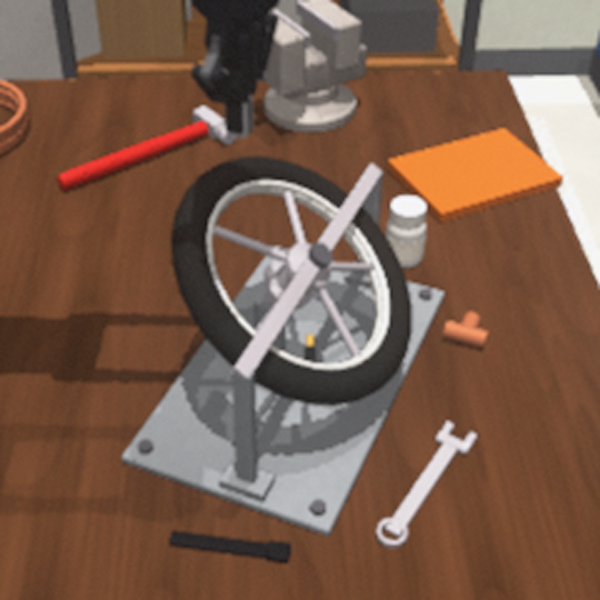

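The closed fingertips hover above the uphill gap at about crop (238,135), the wheel hasn't moved, and the stem tip is at (310,340). I'll go down part of the way and check.

apply_moves(
  gripper=[0,0,0,0,0],
  linear=[
    [-4,2,40],
    [-4,2,80],
    [-4,2,110],
    [-4,2,110],
    [-4,2,110],
  ],
  twist=[0,0,0,0,0],
)

```text
t: 2.85
ee_pos: [0.4937, -0.0039, 0.2399]
tcp_rot: [-0.002, 0.224, 0.975, -0.0]
ft_force: [0.1, 0.5, 0.6]
grip_width: 0.003
gripper_force: 0.0
```

```bash
python3 - <<'E'
from h import *
p,d=env.capture("side"); cv2.imwrite("pics/s2.png",cv2.resize(p[110:270,200:360,::-1],(600,600),interpolation=cv2.INTER_CUBIC))
show(); print(delta((38,52,3))); print((proj("side",env.state()["ee_pos"])-[200,110])*3.75)
E
```

```text
t 2.9 tcp [ 0.495  -0.0039  0.2418] W mm [79.8 46.8 56.2] F [0.2 0.6 0.8] g -2.8671258081085976e-05
[-3.8 -5.2 67.5]
[[259.39681914 256.64575732]]
```

View pics/s2.png

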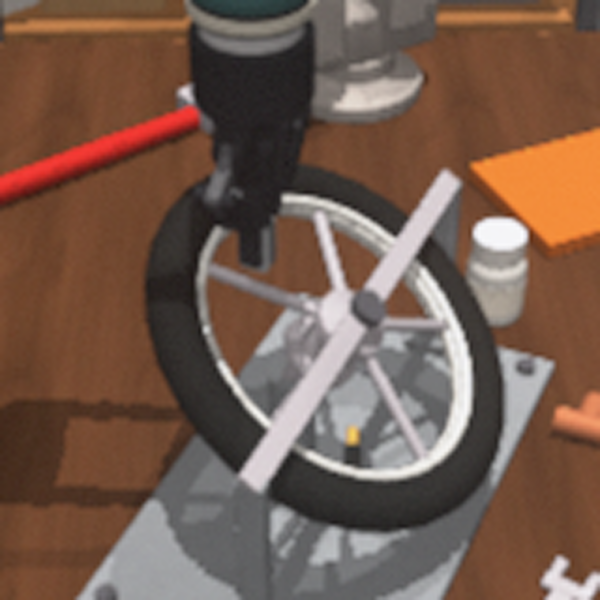

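The tip is at crop (259,257), which matches its projection. The 17° spoke runs from (210,270) to (310,305), and the gap below it in the picture is clear. Going down into the gap.

apply_moves(
  gripper=[0,0,0,0,0],
  linear=[
    [-4,-5,20],
    [-4,-5,40],
    [-4,-5,55],
    [-4,-5,67],
    [-4,-5,67],
  ],
  twist=[0,0,0,0,0],
)

```text
t: 3.4
ee_pos: [0.4955, -0.0102, 0.1733]
tcp_rot: [-0.001, 0.224, 0.975, -0.0]
ft_force: [0.5, -0.1, 0.3]
grip_width: -0.004
gripper_force: 0.0
```

```bash
python3 - <<'E'
from h import *
show(); print(delta((38,52,3)))
E
```

```text
t 3.4 tcp [ 0.4955 -0.0102  0.1733] W mm [37.9 52.2  1.8] F [ 0.5 -0.1  0.3] g -0.003954320937773044
[-0.6  0.2 -1. ]
```

apply_moves(
  gripper=[0,0,0,0,0,0,0,0],
  linear=[
    [3,5,5],
    [3,10,5],
    [3,15,5],
    [3,20,5],
    [3,25,5],
    [3,30,5],
    [3,35,5],
    [3,40,5],
  ],
  twist=[0,0,0,0,0,0,0,0],
)

```text
t: 4.2
ee_pos: [0.5104, 0.0263, 0.1698]
tcp_rot: [-0.001, 0.224, 0.975, -0.001]
ft_force: [-3.4, -4.0, 3.5]
grip_width: 0.0
gripper_force: 3.3
```

apply_moves(
  gripper=[0,0,0,0,0,0,0],
  linear=[
    [0,5,0],
    [0,10,0],
    [0,15,0],
    [0,20,0],
    [0,25,0],
    [0,30,0],
    [0,30,0],
  ],
  twist=[0,0,0,0,0,0,0],
)

```text
t: 4.9
ee_pos: [0.5234, 0.0543, 0.1686]
tcp_rot: [-0.001, 0.224, 0.975, -0.0]
ft_force: [-1.8, -0.7, -1.5]
grip_width: -0.0
gripper_force: 1.0
```

```bash
python3 - <<'E'
from h import *
p,d=env.capture("side"); cv2.imwrite("pics/s3.png",cv2.resize(p[110:270,200:360,::-1],(600,600),interpolation=cv2.INTER_CUBIC))
show()
E
```

```text
t 4.95 tcp [0.5236 0.0542 0.1688] W mm [ 37.7 -18.   -3.4] F [-2.1  0.1 -1.9] g -0.0013768324789143363
```

View pics/s3.png

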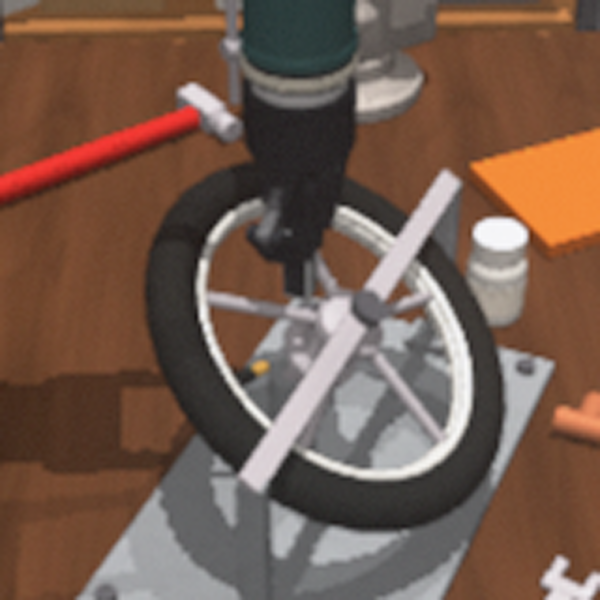

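The stem tip is now at crop (260,368), just below the bar's left end, and the next spoke has come round to (210,297). Measuring the stem angle by casting a ray onto the wheel plane.

```bash
cat >> h.py <<'E'
def stemang(p):
    hsv=cv2.cvtColor(p,cv2.COLOR_RGB2HSV); m=cv2.inRange(hsv,(15,120,120),(32,255,255))
    K,Rm,o=cam("side"); out=[]
    for v,u in np.argwhere(m):
        o,d=ray("side",u,v); t=((hub-o)@ax)/(d@ax); q=toW(o+d*t)
        if .06<np.hypot(q[0],q[1])<.1: out.append(q)
    q=np.mean(out,0); print("stem",len(out),(q*1000).round(1),"deg",np.degrees(np.arctan2(q[1],q[0])).round(1))
E
python3 - <<'E'
from h import *
p=np.load("side0.npz")["p"]; stemang(p)
p,d=env.capture("side"); stemang(p); show()
for u,v in[(269.3,208.1)]:
    o,d=ray("side",u,v); t=((hub-o)@ax)/(d@ax); q=toW(o+d*t);print(q)
for x,y in[(210,297)]:
    o,d=ray("side",200+x/3.75,110+y/3.75); t=((hub-o)@ax)/(d@ax); q=toW(o+d*t);print("spoke",q,np.degrees(np.arctan2(q[1],q[0])))
E
```

```text
stem 13 [-50.9  62.2  -0. ] deg 129.3
stem 11 [30.1 70.1  0. ] deg 66.8
t 5.0 tcp [0.5236 0.0542 0.169 ] W mm [ 37.8 -18.   -3.3] F [-3.  -1.  -1.4] g -0.0002317957326010652
[ 2.87505536e-02  7.06917732e-02 -1.56125113e-17]
spoke [ 8.52996303e-02  5.06850878e-02 -2.77555756e-17] 30.7188050893282
```

apply_moves(
  gripper=[0,0,0,0,0],
  linear=[
    [0,5,0],
    [0,10,0],
    [0,15,0],
    [0,20,0],
    [0,20,0],
  ],
  twist=[0,0,0,0,0],
)

```text
t: 5.5
ee_pos: [0.5335, 0.0728, 0.1695]
tcp_rot: [0.0, 0.224, 0.975, 0.001]
ft_force: [-2.0, -0.6, -0.9]
grip_width: 0.001
gripper_force: 1.1
```

```bash
python3 - <<'E'
from h import *
p,d=env.capture("side"); stemang(p); show()
E
```

```text
stem 15 [49.8 57.3  0. ] deg 49.0
t 5.55 tcp [0.5334 0.0727 0.1695] W mm [ 37.5 -38.9  -2.4] F [-2.1 -0.4 -1.4] g -0.00024977759212958567
```

apply_moves(
  gripper=[0,0,0,0,0],
  linear=[
    [0,4,0],
    [0,8,0],
    [0,12,0],
    [0,12,0],
    [0,6,0],
  ],
  twist=[0,0,0,0,0],
)

```text
t: 6.05
ee_pos: [0.5371, 0.0782, 0.17]
tcp_rot: [0.002, 0.224, 0.975, 0.001]
ft_force: [0.2, -0.1, -0.9]
grip_width: -0.001
gripper_force: 0.0
```

apply_moves(
  gripper=[0,0,0,0,0,0,0],
  linear=[
    [0,0,-25],
    [0,0,-60],
    [0,0,-75],
    [0,-30,-75],
    [0,-65,-75],
    [0,-65,-75],
    [0,-65,-75],
  ],
  twist=[0,0,0,0,0,0,0],
)

```text
t: 6.75
ee_pos: [0.5076, 0.0184, 0.2448]
tcp_rot: [0.001, 0.225, 0.974, 0.001]
ft_force: [-0.2, 0.3, -0.1]
grip_width: 0.004
gripper_force: 0.0
```

```bash
python3 - <<'E'
from h import *
p,d=env.capture("side"); stemang(p); show();print(delta((35,28,5)))
cv2.imwrite("pics/s4.png",cv2.resize(p[110:270,200:360,::-1],(600,600),interpolation=cv2.INTER_CUBIC))
E
```

```text
stem 10 [55.9 51.5  0. ] deg 42.6
t 6.8 tcp [0.5077 0.0189 0.2447] W mm [80.3 20.7 59.4] F [0.4 1.1 0.6] g -0.0024711311516332404
[-5.8 -7.4 70.5]
```

View pics/s4.png

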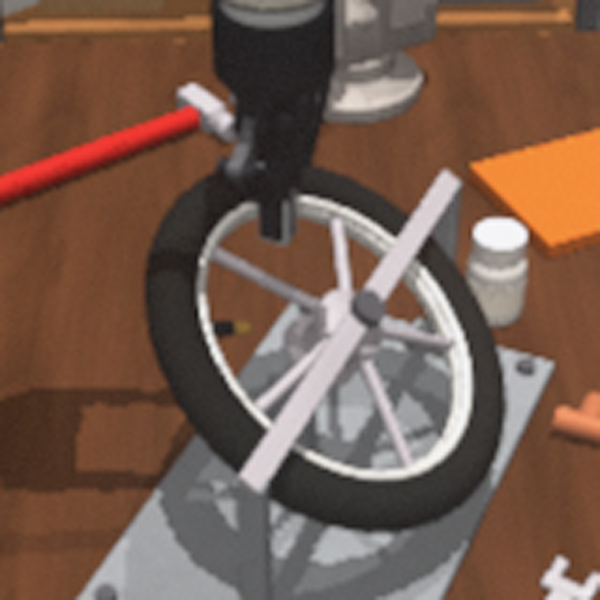

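The stem is at about 42°, with its tip at crop (242,327). The next spoke runs from (215,252) to (320,305), at about 6°. I'll go down between them, close to the spoke and well inside the stem's radius.

apply_moves(
  gripper=[0,0,0,0,0,0],
  linear=[
    [-6,-8,0],
    [-6,-8,25],
    [-6,-8,45],
    [-6,-8,60],
    [-6,-8,70],
    [-6,-8,70],
  ],
  twist=[0,0,0,0,0,0],
)

```text
t: 7.4
ee_pos: [0.508, 0.0092, 0.1725]
tcp_rot: [-0.002, 0.224, 0.975, -0.0]
ft_force: [-0.8, -0.6, 0.1]
grip_width: -0.004
gripper_force: 0.0
```

```bash
python3 - <<'E'
from h import *
p,d=env.capture("side"); stemang(p); show()
E
```

```text
stem 9 [56.3 51.2  0. ] deg 42.3
t 7.45 tcp [0.5088 0.0091 0.1737] W mm [35.3 29.1  4.2] F [ 0.2 -0.5  0.5] g 0.0009465873434884381
```

apply_moves(
  gripper=[0,0,0,0,0,0,0],
  linear=[
    [0,4,0],
    [0,8,0],
    [1,12,1],
    [2,16,3],
    [2,20,4],
    [2,22,4],
    [2,22,4],
  ],
  twist=[0,0,0,0,0,0,0],
)

```text
t: 8.15
ee_pos: [0.5181, 0.0298, 0.1718]
tcp_rot: [0.001, 0.224, 0.975, 0.0]
ft_force: [0.4, -2.5, 2.0]
grip_width: -0.001
gripper_force: 1.0
```

```bash
python3 - <<'E'
from h import *
p,d=env.capture("side"); stemang(p); show()
E
```

```text
stem 13 [74.5 23.9  0. ] deg 17.8
t 8.2 tcp [0.5177 0.0299 0.1713] W mm [34.8  6.5  1.6] F [ 0.1 -0.8  1.2] g -8.301061563910098e-05
```

apply_moves(
  gripper=[0,0,0,0,0],
  linear=[
    [0,4,0],
    [0,8,0],
    [0,11,0],
    [0,12,0],
    [0,12,0],
  ],
  twist=[0,0,0,0,0],
)

```text
t: 8.7
ee_pos: [0.5215, 0.0406, 0.1697]
tcp_rot: [-0.001, 0.224, 0.975, -0.0]
ft_force: [-1.5, -2.1, -1.3]
grip_width: 0.001
gripper_force: 1.1
```

```bash
python3 - <<'E'
from h import *
p,d=env.capture("side"); stemang(p); show()
E
```

```text
stem 11 [80.2  3.6  0. ] deg 2.6
t 8.75 tcp [0.5215 0.0406 0.1697] W mm [34.9 -4.8 -0.4] F [-2.  -1.7 -0.6] g -0.003076419989296067
```

apply_moves(
  gripper=[0,0,0,0,0,0],
  linear=[
    [0,1,0],
    [0,2,0],
    [0,2,0],
    [0,2,0],
    [0,-1,0],
    [0,-3,0],
  ],
  twist=[0,0,0,0,0,0],
)

```text
t: 9.35
ee_pos: [0.5218, 0.0382, 0.1711]
tcp_rot: [0.001, 0.224, 0.974, 0.001]
ft_force: [-1.3, -0.3, -0.4]
grip_width: -0.001
gripper_force: 0.0
```

apply_moves(
  gripper=[0,0,0,0,0,0,0,0],
  linear=[
    [0,0,-25],
    [0,0,-60],
    [0,0,-100],
    [0,0,-140],
    [40,0,-150],
    [85,0,-150],
    [130,0,-150],
    [130,0,-150],
  ],
  twist=[0,0,0,0,0,0,0,0],
)

```text
t: 10.15
ee_pos: [0.4009, 0.0965, 0.3214]
tcp_rot: [0.001, 0.223, 0.975, 0.001]
ft_force: [0.5, -0.5, 0.5]
grip_width: 0.002
gripper_force: 0.0
```

```bash
python3 - <<'E'
from h import *
p,d=env.capture("side"); stemang(p); show()
t,d=env.capture("top")
cv2.imwrite("pics/f.png",np.hstack([cv2.resize(rect(n,i)[:,:,::-1],(400,400)) for n,i in(("top",t),("side",p))]))
E
```

```text
stem 20 [81.  -0.8 -0. ] deg -0.6
t 10.2 tcp [0.4029 0.0957 0.3215] W mm [229.   -2.6  49. ] F [ 1.4 -0.3  0.1] g -0.00203740490724852
```

View pics/f.png

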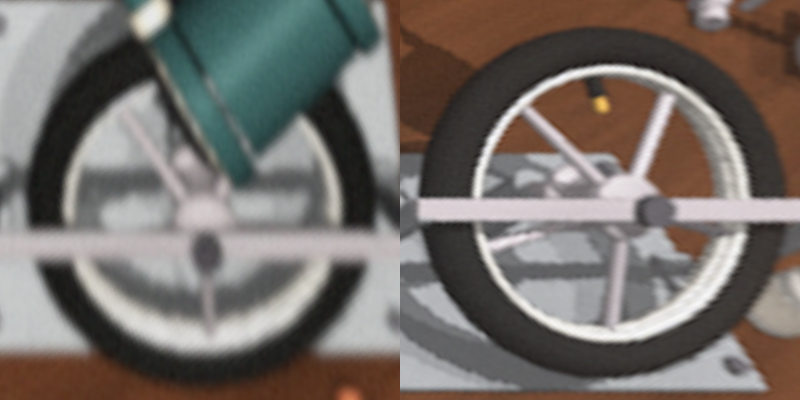

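Seen from the side camera, the stem is at the top: root (596,82), tip (601,105), with the spokes on either side at (525,108) and (672,95). Its angle is between about -1° and +4°, inside the 8° limit. The hand is clear, so I'm handing in.

```bash
python3 -c "
from station import env
print(env.close_job())"
```

```text
the job is handed in; nothing more can be done
None
```

I turned the wheel about 125° with two spoke pushes; by the camera its valve stem is within about 4° of the top (limit 8°), the hand is clear, and the job was handed in at about 10 s of the 51 s, with no verdict returned.

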